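Ear defenders from the latched tool chest to the rail

ROBOT

A 6-joint arm with a two-finger parallel gripper is mounted at the origin on the work surface. World frame = base frame: x ahead of the robot, y to its left, z up, the work surface at z = 0. Lengths are in m, angles in rad, forces in N, time in s.
With the tool pointing down it reaches from about 0.225 to 0.725 m from the base axis. Payload 3.1 kg.
Tool frame: the origin (TCP) lies midway between the tips of the shut fingers; the grasp point (between the pads) lies 19 mm behind it; z points along the fingers, y is the line along which they close (so a half turn about z gives the same grasp; the last joint's range is limited). The gripper opens to 85 mm and grips with 20 to 120 N. Pads are 22 mm wide; open, the fingers measure 114 mm over their backs; the gripper's body (76 mm by 85 mm) begins 54 mm behind the grasp point. The pads swing forward as they close: fully open they stand 13 mm farther back than shut.
Start: joints at [1.071, 0.048, 0.099, 1.622, 0, 1.443], TCP at [0.191, 0.489, 0.231] pointing down, gripper open.
Joint ranges: [-2.91, 2.91], [-0.99, 1.94], [-1.21, 1.42], [-2.12, 2.29], [-1.49, 1.47], [-3.14, 3.14]. Speed limits (rad/s): [2.79, 2.79, 3.14, 3.14, 3.14, 3.14].

INTERFACE

Orientations are given as [roll, pitch, yaw] about the fixed x, y, z axes, in that order (R = Rz(yaw) Ry(pitch) Rx(roll)).
In Python, from rig import env, get_image, calibration, get_obs gives the robot as it stands (env), with the cameras as plain functions and the readings as plain functions. Calls block until the motion is done:
- env.goto(position, orientation): joint-space move of the TCP to a pose.
- env.line_to(position, rotation=None, velocity=0.15, stop_force=None): straight line of the TCP; rotation=None keeps the orientation; velocity is the mean speed in m/s. With stop_force (N) it stops when the force on the tool has changed by that much, and returns True; else False.
- env.move_joints(angles): joint-space move.
- env.gripper_open() and env.gripper_close(grasp_force=None): open the fingers fully, or close them until they stop; grasp_force is the grip in N (None keeps the last).
- env.wait(seconds).
- env.inverse_kinematics(position, orientation): joint angles nearest the present ones, or None.
- get_obs(): the state.
- get_image(name): name is "side" or "top"; returns the picture (400x640x3 uint8, blue, green, red); there is no depth.
- calibration(name): a dict with "fx", "fy", "cx", "cy" (pixels), "world_from_camera" (4x4, takes a point from camera to world coordinates). Camera axes: x right, y down, z forward; pixel columns grow to the right and rows downward; lengths in m; the calibration is good to about 2 mm. A picture is of the moment at which its call begins. calibration takes no time and is no camera call.
A pose or a line that the arm cannot do raises env.PlanningError and nothing moves.
- env.close_job(): hands the job in; it is judged then, once.
The state is a dict: "clock": time; "joint_positions": joint angles; "joint_vel": joint speeds; "joint_efforts": joint torques, N m; "position": TCP position; "eef_rot": TCP orientation; "force": force on the tool from outside, world axes, zero at the start; "torque": the same for the moment, N m; "width": opening from 0.0 (shut) to 1.0 (fully open); "finger_force": force on a finger pad.
Only numpy, scipy, OpenCV 4.12 (cv2) and the standard library are available. Lean on these libraries where they do the work, as an engineer would, in place of code of your own. Each camera call takes 0.05 s, during which the arm holds its last target. There are 200 camera calls.

TASK

Get the ear defenders ready for the grinder: lift the paddle latch on the tool chest's lid to free it, and swing the lid up until it stands open by itself, about upright. Then take the ear defenders out of the chest and hang them by their headband over the horizontal rail, one cup on each side of the bar. Leave the lid open and everything else where it is.

Things in the scene. Friction and masses are not known exactly. Their poses are not given: they have to be found in the camera images.
- chest: Green sheet-metal tool chest, fixed. Origin: centre of its underside; x from its front (latch side, facing the robot) to its back (hinges), y along its length, z up. Body 220 (x) by 290 (y) by 175 mm high, walls and floor 4 mm, open on top under a 35 mm deep hinged lid: 210 mm high when closed. A wire handle stands 26 mm out from each end at 92 to 100 mm height.
- lid_hinge (a point): Mid-point of the lid's hinge line (along the chest's y axis): top of the back wall, 110 mm behind the chest's centre and 175 mm above the bench. It does not move. The lid is 227 mm deep: its front skirt stands 224 mm in front of the hinge line when closed, its lower edge 12 mm below it and its top 35 mm above it.
- chest_lid (a joint): Lid angle, rad: 0 closed, 1.66 at its stop, a little past upright. The front edge rises and swings back. 0.6 kg lid (with latch) on stiff friction hinges: it stays where it is left; raising it by the paddle takes about 9 N. While the paddle is down a hidden spring bolt under the lid's front holds it shut; the bolt hangs 26 mm below the hinge level there.
- paddle (a joint): Paddle angle relative to the lid, rad: 0 down (flush in its dish), 0.75 fully lifted. It withdraws the bolt; the lid is free above about 0.4. A light spring (2 to 4 N at the free edge) turns it down again when let go.
- paddle_grip (a point): Grip point of the latch paddle, moving with it: mid-width, 58 mm in front of its pivot, 18 mm behind its free front edge. The paddle is pressed steel, 78 mm long, 50 mm wide (along the chest's y), with 14 mm deep side flanges to pinch from above; this point is at flange mid-height (top 7 mm above, lower edge 8 mm below). Its x axis points to the back, z up.
- muffs: Rigid ear defenders, 0.25 kg, standing on their cups in the chest, their y roughly along the chest's x. Origin: base level, middle; y from cup to cup, z up. 156 mm over the cups (y), 70 mm (x), 152 mm high; cups 73 mm apart inside. Padded crown of the headband: 30 mm wide (x), 56 mm long (y), 134 to 148 mm above the origin; the band over it ends at 152 mm. Pinch across its width.
- muffs_crown (a point): Middle of the underside of the padded crown, 134 mm above the origin of the ear defenders: the place that rests on the bar.
- rail: Steel hanging rail, fixed. Origin: centre of the underside of its base plate (100 by 300 mm, 6 mm thick). A round bar, 16 mm diameter, runs along its y axis, centre 170 mm above the bench, between posts 264 mm apart. A blue clamp is screwed onto the bar at y = +95 mm (takes up y 80 to 110 mm, x -10 to 52 mm, height 33 to 194 mm).
- rail_bar (a point): Point on the bar's centre line, in the middle of its free stretch (25 mm to the -y side of the rail's centre, 170 mm above the bench). The free stretch reaches about 95 mm either way.
- spray: Spray can, 52 mm diameter, 135 mm high, standing inside the chest near its +y end. Origin: centre of its base. Not to be disturbed.
- wrench: Wrench, 190 mm, lying on the bench to the robot's left of the chest and rail. Not to be disturbed.
- tape: Roll of tape, 96 mm diameter, 24 mm high, lying to the robot's right of the chest and rail. Not to be disturbed.
- hammer: Hammer, 260 mm, lying beyond the chest and rail. Not to be disturbed.
- tin: Paint tin, 90 mm diameter, 110 mm high, beyond the chest and rail. Origin: centre of its base. Not to be disturbed.
- paddle_pivot (a point): Pivot of the paddle at its back end, parallel to the hinge line; moves with the lid. Lid closed: 108 mm in front of the hinge line and 26 mm above it, level with the grip point. The paddle lies in a black dish in the lid, 116 by 116 mm and 32 mm deep: dish floor 23 mm below this point, 33 mm free on each side of the paddle and 28 mm in front of its free edge.

How it is judged:
By the outcome, as a careful person would: the job done as asked, in the order asked, and still so for the second after the job is handed in, with the robot touching nothing.
It also fails if it takes over 70 s, if anything falls off the work surface, if the arm or the gripper's body presses on something with over 40 N, if the wrist force passes 120 N, or if a joint passes its speed limit or range.

## Working session

There is one attempt and no reset: what is moved stays moved. The work goes in short steps, each a Python script; the robot and the scene stay as the last script left them, time stands still between calls to the robot, and variables do not carry over. Pictures are saved under pics/ and viewed, at most 10 in all, crops included, and the job is handed in when it is done.

```bash
mkdir -p pics; python3 - <<'E'
from rig import env, get_image, calibration, get_obs
import cv2,numpy as np
for n in("side","top"):
    im=get_image(n); cv2.imwrite(f"pics/{n}0.png",im)
    c=calibration(n); print(n,c["fx"],c["fy"],c["cx"],c["cy"]); print(np.round(c["world_from_camera"],4))
print(get_obs())
E
```

```text
side 436.74164910865073 436.74164910865073 315.7159427923695 200.07818545119804
[[ 0.7728 -0.3239  0.5458 -0.2619]
 [-0.6346 -0.377   0.6747 -1.0614]
 [-0.0128 -0.8678 -0.4968  0.9024]
 [ 0.      0.      0.      1.    ]]
top 491.63588123118524 491.63588123118524 309.22080327411066 210.62508398694786
[[-2.670e-02 -9.821e-01  1.865e-01  3.294e-01]
 [-9.996e-01  2.570e-02 -8.100e-03  4.000e-04]
 [ 3.100e-03 -1.867e-01 -9.824e-01  1.591e+00]
 [ 0.000e+00  0.000e+00  0.000e+00  1.000e+00]]
{'clock': 0.1, 'joint_positions': array([ 1.07121995e+00,  4.86812430e-02,  9.77181609e-02,  1.62200468e+00,
       -2.24333274e-05,  1.44298992e+00]), 'joint_vel': array([-0.0006128 , -0.00186727,  0.00074623, -0.00021441, -0.00014202,
       -0.00021686]), 'joint_efforts': array([ 3.30400348e-03, -3.39850044e+01,  3.20935607e+01,  1.58049027e-02,
       -1.94284685e-04, -7.89459698e-07]), 'position': array([0.19046172, 0.48862468, 0.23021363]), 'eef_rot': array([-3.13943606e+00, -2.54518492e-04,  2.76982243e+00]), 'force': array([-0.45799596,  0.68359558, -0.18545664]), 'torque': array([ 0.00500938, -0.00174885,  0.02302611]), 'finger_force': 0.0, 'width': 1.0019615956479042}
```

View pics/side0.png

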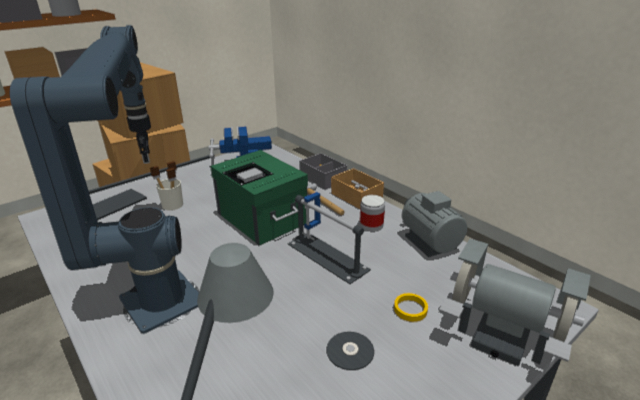

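View pics/top0.png

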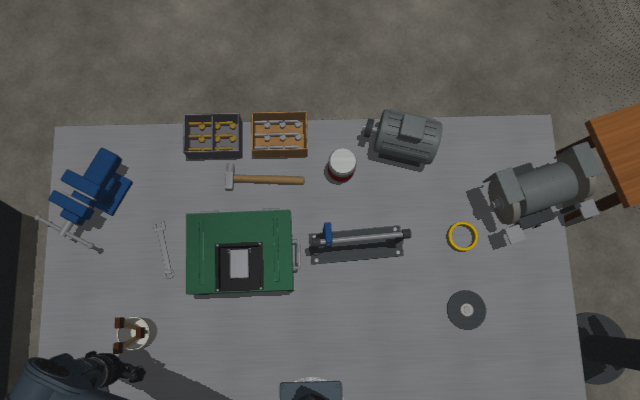

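The overview shows the chest at top-view cols 187–293, rows 210–296, with its latch towards the robot. The rail is at cols 308–410, rows 227–263, with its blue clamp at the left end. Next I'll enlarge both views.

```bash
python3 - <<'E'
import cv2
t=cv2.imread("pics/top0.png")[195:305,180:420]; cv2.imwrite("pics/topc.png",cv2.resize(t,(800,367),interpolation=cv2.INTER_CUBIC))
s=cv2.imread("pics/side0.png")[145:285,205:375]; cv2.imwrite("pics/sidec.png",cv2.resize(s,None,fx=4,fy=4,interpolation=cv2.INTER_CUBIC))
E
```

```text
(no output)
```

View pics/topc.png

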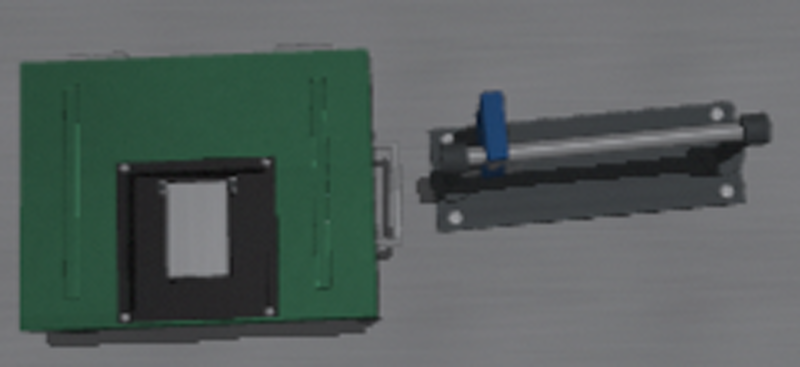

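View pics/sidec.png

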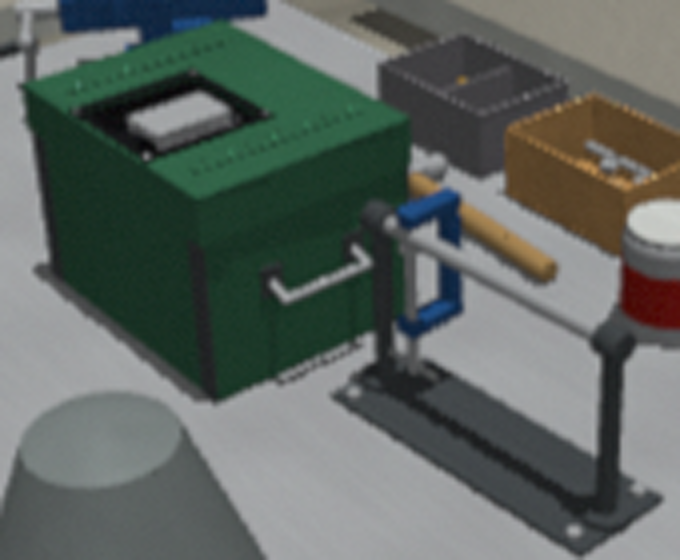

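The top crop shows lid-top corners at about (20,62), (369,50), (378,320) and (20,330), paddle corners at (167,180), (228,180), (229,275) and (168,277), and bar end caps at (453,155) and (757,128). The side crop shows the matching lid corners at (225,22), (410,120), (197,200) and (27,88), and bar caps at (376,215) and (612,338). I'll triangulate these.

```bash
cat > h.py <<'E'
from rig import env, get_image, calibration, get_obs
import numpy as np, cv2
from numpy import array as A, sin, cos
C={n:calibration(n) for n in("side","top")}
def P(n):
    c=C[n]; K=A([[c["fx"],0,c["cx"]],[0,c["fy"],c["cy"]],[0,0,1]])
    return K@np.linalg.inv(c["world_from_camera"])[:3]
def proj(n,X):
    q=P(n)@np.r_[X,1]; return q[:2]/q[2]
def tri(s,t):
    X=cv2.triangulatePoints(P("side"),P("top"),A(s,float),A(t,float)).ravel(); X=X[:3]/X[3]
    return X, np.linalg.norm(proj("side",X)-s), np.linalg.norm(proj("top",X)-t)
E
python3 - <<'E'
from h import *
S=lambda x,y:((x+.5)/4-.5+205,(y+.5)/4-.5+145)
T=lambda x,y:((x+.5)/3.3333-.5+180,(y+.5)/3.3333-.5+195)
D=dict(BL=((225,22),(20,62)),BR=((410,120),(369,50)),FR=((197,200),(378,320)),FL=((27,88),(20,330)),
 pFL=((132,124),(168,277)),pBL=((190,93),(167,180)),pBR=((233,117),(228,180)),pFR=((165,141),(229,275)),
 barL=((376,215),(453,155)),barR=((612,338),(757,128)))
R={}
for k,(s,t) in D.items():
    X,a,b=tri(S(*s),T(*t)); R[k]=X; print(k,X.round(4),round(a,2),round(b,2))
def ray(n,px,z):
    M=P(n); H=np.linalg.inv(M[:,[0,1,3]]+np.c_[0*M[:,2],0*M[:,2],M[:,2]*z]); q=H@np.r_[px,1]; return (q/q[2])[:2]
print("rays z known (top; side)")
for k,(s,t) in D.items():
    z=.17 if 'bar' in k else .21
    print(k,ray("top",T(*t),z).round(4),ray("side",S(*s),z).round(4))
E
```

```text
BL [0.594  0.3432 0.2049] 0.06 0.07
BR [0.5956 0.0435 0.2072] 0.32 0.31
FR [0.3675 0.0396 0.2096] 0.25 0.23
FL [0.368  0.3383 0.2034] 0.46 0.48
pFL [0.4086 0.2159 0.1988] 0.36 0.36
pBL [0.4836 0.2192 0.2063] 2.12 2.18
pBR [0.4875 0.166  0.1993] 0.34 0.35
pFR [0.4098 0.1636 0.2013] 0.79 0.79
barL [ 0.5058 -0.0258  0.1732] 0.99 0.91
barR [ 0.5231 -0.292   0.1753] 0.7 0.57
rays z known (top; side)
BL [0.5932 0.3418] [0.5875 0.333 ]
BR [0.5959 0.0429] [0.5911 0.0394]
FR [0.367  0.0399] [0.3679 0.0386]
FL [0.3667 0.3373] [0.3635 0.3242]
pFL [0.4071 0.2146] [0.3991 0.195 ]
pBL [0.4885 0.2157] [0.4725 0.2155]
pBR [0.4871 0.1642] [0.475  0.1478]
pFR [0.4074 0.1636] [0.4039 0.1471]
barL [ 0.5084 -0.0273] [ 0.5059 -0.02  ]
barR [ 0.5252 -0.2941] [ 0.5266 -0.2856]
```

Heights agree with the text to within about 4 mm. The lid centre is at about (.481,.1915), yaw about 0.012, hinge x about .592, paddle y centre about .191, and bar centre about (.516,-.16). Next I'll check which tool tilts are reachable.

```bash
cat >> h.py <<'E'
from scipy.spatial.transform import Rotation as Ro
YAW=.012; HX,HY,HZ=.592,.1925,.175
def ori(phi,yaw=YAW,flip=1):   # phi 0: down; + tips lean to robot, -pi/2: pointing ahead. tool y along +-chest y
    M=Ro.from_euler('xyz',[np.pi,0,0]) if flip>0 else Ro.from_euler('xyz',[np.pi,0,np.pi])
    return (Ro.from_euler('z',yaw)*Ro.from_euler('y',phi)*M).as_euler('xyz')
def lidpt(th,d,h,y=0.):        # point of lid: d in front of hinge, h above, y along hinge
    x=-d*cos(th)+h*sin(th); z=d*sin(th)+h*cos(th)
    return A([HX+x*cos(YAW)-y*sin(YAW),HY+x*sin(YAW)+y*cos(YAW),HZ+z])
def grip(th,pa,y=0.):          # paddle grip point
    return lidpt(th,.108+.058*cos(pa),.026+.058*sin(pa),y)
def zt(phi,yaw=YAW): return Ro.from_euler('z',yaw).apply([-sin(phi),0,-cos(phi)])
E
python3 - <<'E'
from h import *
for fl in(1,-1):
    print(fl,[ (phi,th) for th,pa in((0,0),(0,.7),(.4,.7),(.8,.7),(1.1,.7)) for phi in(0,.3,.6,.9) if env.inverse_kinematics(grip(th,pa)+.015*zt(phi),ori(phi,flip=fl)) is not None])
    print([(th,phi) for th in(.5,.7,.9,1.2,1.6) for phi in(-.8,-1.2,-1.57,-1.8) if env.inverse_kinematics(lidpt(th,.195,.003,-.04),ori(phi,flip=fl)) is not None])
    print(env.inverse_kinematics(grip(0,0)+.05,ori(0,flip=fl)))
E
```

```text
1 [(0, 0), (0.3, 0), (0.6, 0), (0, 0), (0.3, 0), (0.6, 0), (0, 0.4), (0.3, 0.4), (0, 0.8), (0.3, 0.8), (0, 1.1)]
[(0.7, -0.8), (0.9, -0.8), (1.2, -0.8), (1.6, -0.8), (1.6, -1.2), (1.6, -1.57), (1.6, -1.8)]
[ 0.34207214  0.07579865  0.16763273  1.6626304   0.         -2.81152051]
-1 [(0, 0), (0.3, 0), (0.6, 0), (0, 0), (0.3, 0), (0.6, 0), (0, 0.4), (0.3, 0.4), (0, 0.8), (0.3, 0.8), (0, 1.1)]
[(0.7, -0.8), (0.9, -0.8), (1.2, -0.8), (1.6, -0.8), (1.6, -1.2), (1.6, -1.57), (1.6, -1.8)]
[0.34207214 0.07579865 0.16763273 1.6626304  0.         0.33007214]
```

```bash
python3 - <<'E'
from h import *
p=get_obs()["position"]; env.line_to([*p[:2],.36],velocity=.2)
g=grip(0,0); print(g)
env.goto(g+[0,0,.12],ori(0,flip=-1))
env.line_to(g+[0,0,.02],velocity=.2)
for n in("side","top"): cv2.imwrite(f"pics/{n}1.png",get_image(n))
a=cv2.imread("pics/side1.png")[135:235,195:320]; b=cv2.imread("pics/top1.png")[200:300,180:305]
cv2.imwrite("pics/c1.png",np.hstack([cv2.resize(i,(400,320),interpolation=cv2.INTER_CUBIC) for i in(a,b)]))
o=get_obs(); print(o["position"],o["force"],o["clock"])
E
```

```text
[0.42601195 0.19050805 0.201     ]
[0.42696077 0.19110002 0.22311519] [ 0.35048538 -0.54117811  0.74314771] 3.0667
```

View pics/c1.png

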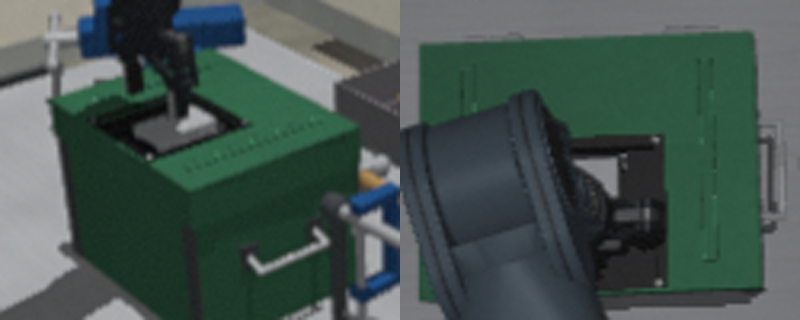

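In the crop, the open fingers straddle the paddle. The right finger ends at about col 664 in the top half, level with the dish edge at col 663, so the fit is tight. I'll descend with a force guard.

```bash
python3 - <<'E'
from h import *
g=grip(0,0)
hit=env.line_to(g-[0,0,.017],velocity=.04,stop_force=5)
env.wait(.2); o=get_obs(); print(hit,o["position"],o["force"],o["torque"],o["clock"])
if not hit:
    env.gripper_close(60); env.wait(.2); o=get_obs(); print(o["width"],o["position"],o["force"],o["finger_force"],o["clock"])
E
```

```text
False [0.42623725 0.19057066 0.18435525] [-0.73827895 -0.07191247 -0.19164362] [-0.02582495  0.01839809 -0.00777821] 4.3417
0.5696893471565453 [0.42600069 0.19177721 0.18473384] [-2.15435947  4.87370266  4.38793731] 63.167230635881424 4.9667
```

The fingers are gripping the paddle (width ≈ 48 mm). Next: lift the paddle, then raise the lid.

```bash
python3 - <<'E'
from h import *
off=.017
def go(th,pa,phi,v):
    env.line_to(grip(th,pa)+off*zt(phi),ori(phi,flip=-1),velocity=v)
for pa in np.linspace(.1,.65,6): go(0,pa,.3*pa/.65,.05)
o=get_obs(); print(o["position"],o["force"].round(1),o["width"])
for th in np.linspace(.1,.75,7):
    go(th,.65,.3,.07); o=get_obs(); print(round(th,2),o["force"].round(1),round(o["width"],3),o["clock"])
    if abs(o["force"]).max()>35: break
cv2.imwrite("pics/side2.png",get_image("side"))
s=cv2.imread("pics/side2.png")[95:245,195:385]; cv2.imwrite("pics/s2.png",cv2.resize(s,None,fx=3,fy=3))
E
```

```text
[0.42887927 0.19178003 0.21611981] [-6.8  6.4 -9. ] 0.5708781535662342
0.1 [-9.5  7.  -5.7] 0.575 6.9917
0.21 [-10.7   5.9  -3.6] 0.571 7.4
0.32 [-8.6  5.1 -3.3] 0.573 7.8083
0.43 [-8.2  6.3 -3. ] 0.573 8.2167
0.53 [-6.6  5.  -4.4] 0.57 8.625
0.64 [-6.6  5.9 -4.6] 0.57 9.0333
0.75 [-6.7  6.1 -3.7] 0.564 9.4417
```

View pics/s2.png

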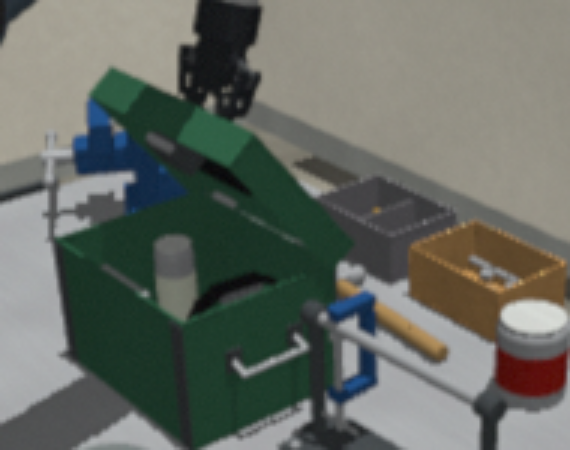

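The lid is raised about 40° and free. The can sits at the +y end of the chest and the dark muffs towards the −y end. I'll release the paddle, come round to the front and push the lid up.

```bash
cat >> h.py <<'E'
def push(th,phi,back=0.,y=-.06):
    e=lidpt(th,.224,-.012,y); n=Ro.from_euler('z',YAW).apply([cos(phi),0,-sin(phi)])
    return e-(.011+back)*n+.025*zt(phi), ori(phi,flip=-1)
E
python3 - <<'E'
from h import *
phis=lambda th: np.interp(th,[.6,1.6],[-.7,-.25])
# feasibility
print([round(t,2) for t in np.linspace(.6,1.62,9) if env.inverse_kinematics(*push(t,phis(t))) is None], env.inverse_kinematics(*push(.65,-.7,.09)))
env.gripper_open(); env.wait(.2)
p=get_obs()["position"]; env.line_to(p-.10*zt(.3),velocity=.2)
p=get_obs()["position"]; env.line_to([p[0]-.15,p[1]-.05,.49],ori(-.2,flip=-1),velocity=.25)
env.gripper_close(20)
q,r=push(.65,-.7,.09); 
env.line_to(q+[-.02,0,.10],r,velocity=.25); env.line_to(q,velocity=.2)
o=get_obs(); print(o["position"],o["force"].round(1),o["clock"])
f0=o["force"]
for th in np.linspace(.6,1.6,11):
    env.line_to(*push(th,phis(th)),velocity=.1); o=get_obs(); print(round(th,2),(o["force"]-f0).round(1),o["clock"])
    if np.linalg.norm(o["force"]-f0)>35: break
cv2.imwrite("pics/side3.png",get_image("side"))
s=cv2.imread("pics/side3.png")[75:245,195:385]; cv2.imwrite("pics/s3.png",cv2.resize(s,None,fx=3,fy=3))
E
```

```text
[] NoneTraceback (most recent call last):
  File "<stdin>", line 6, in <module>
host.PlanningError: the arm cannot follow that straight line within its joint ranges
```

```bash
python3 - <<'E'
from h import *
print(get_obs()["position"])
for b in(.09,.07,.05,.03,0): print(b,[(t,p) for t in(.6,.7) for p in(-.1,-.2,-.3,-.4,-.5,-.6,-.7) if env.inverse_kinematics(*push(t,p,b)) is not None])
p=get_obs()["position"]
for up in(.06,.1,.14):
  print(up,[f for f in(0,.1,.2,.3) if env.inverse_kinematics(p+[0.03,0,up],ori(f,flip=-1)) is not None],[f for f in(0,-.1,-.2,-.3) if env.inverse_kinematics([p[0]-.15,p[1]-.05,p[2]+up],ori(f,flip=-1)) is not None])
E
```

```text
[0.51594417 0.19143392 0.30872807]
0.09 [(0.6, -0.1), (0.6, -0.2), (0.6, -0.3), (0.6, -0.4), (0.7, -0.1), (0.7, -0.2), (0.7, -0.3), (0.7, -0.4), (0.7, -0.5)]
0.07 [(0.6, -0.1), (0.6, -0.2), (0.6, -0.3), (0.6, -0.4), (0.6, -0.5), (0.7, -0.1), (0.7, -0.2), (0.7, -0.3), (0.7, -0.4), (0.7, -0.5)]
0.05 [(0.6, -0.1), (0.6, -0.2), (0.6, -0.3), (0.6, -0.4), (0.6, -0.5), (0.7, -0.1), (0.7, -0.2), (0.7, -0.3), (0.7, -0.4), (0.7, -0.5), (0.7, -0.6)]
0.03 [(0.6, -0.1), (0.6, -0.2), (0.6, -0.3), (0.6, -0.4), (0.6, -0.5), (0.6, -0.6), (0.7, -0.1), (0.7, -0.2), (0.7, -0.3), (0.7, -0.4), (0.7, -0.5), (0.7, -0.6)]
0 [(0.6, -0.1), (0.6, -0.2), (0.6, -0.3), (0.6, -0.4), (0.6, -0.5), (0.6, -0.6), (0.6, -0.7), (0.7, -0.1), (0.7, -0.2), (0.7, -0.3), (0.7, -0.4), (0.7, -0.5), (0.7, -0.6), (0.7, -0.7)]
0.06 [0, 0.1, 0.2] [0, -0.1, -0.2, -0.3]
0.1 [0, 0.1] [0, -0.1, -0.2, -0.3]
0.14 [0] [0, -0.1, -0.2, -0.3]
```

```bash
python3 - <<'E'
from h import *
p=get_obs()["position"]
env.line_to(p+[.015,0,.05],ori(.15,flip=-1),velocity=.15); env.line_to(p+[.02,0,.115],ori(0,flip=-1),velocity=.2)
f=-.35; q,r=push(.6,f,.08); print(q)
env.goto([q[0]-.01,q[1],p[2]+.115],r)
env.gripper_close(20); env.line_to(q,velocity=.2)
o=get_obs(); f0=o["force"]; print(o["position"],f0.round(1),o["clock"])
for th in np.linspace(.6,1.6,11):
    env.line_to(*push(th,f),velocity=.1); o=get_obs(); print(round(th,2),(o["force"]-f0).round(1),o["clock"])
    if np.linalg.norm(o["force"]-f0)>35: break
cv2.imwrite("pics/side3.png",get_image("side"))
s=cv2.imread("pics/side3.png")[75:245,195:385]; cv2.imwrite("pics/s3.png",cv2.resize(s,None,fx=3,fy=3))
E
```

```text
[0.32417796 0.12928166 0.23688787]
[0.32471948 0.12941213 0.23832366] [ 0.4 -0.6 -0.3] 13.9917
0.6 [-1.9  0.3  0.7] 14.9417
0.7 [-0.7  1.1  0. ] 15.3167
0.8 [-0.2  0.3 -0.5] 15.6917
0.9 [-0.9  0.1  1.1] 16.0667
1.0 [-2.3  1.2 -0.7] 16.4417
1.1 [-0.1  0.9  0.2] 16.8167
1.2 [-0.3 -0.2  1.1] 17.1917
1.3 [-0.3  0.8 -0.2] 17.5667
1.4 [-0.9  0.6  0.5] 17.9417
1.5 [-0.8  0.6  0.3] 18.3167
1.6 [-0.9  1.   1.2] 18.6917
```

View pics/s3.png

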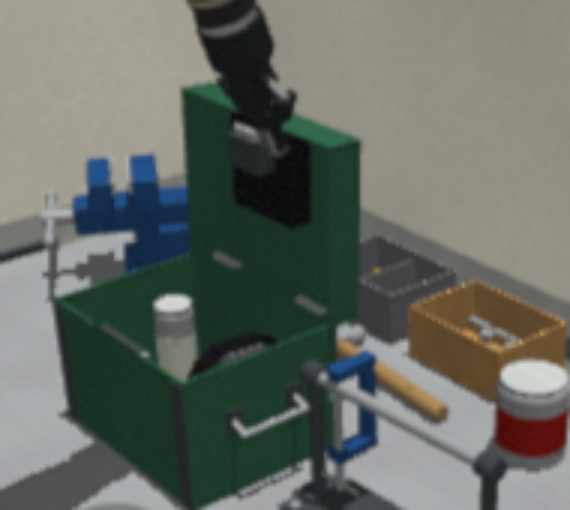

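The lid now stands about upright. In the side crop the muffs band is at about (240,350) and the can at (173,330). I'll back off and take both views for locating the muffs.

```bash
python3 - <<'E'
from h import *
p=get_obs()["position"]; env.line_to(p+[-.12,0,.02],velocity=.25)
env.goto([.25,-.22,.42],ori(0,flip=-1)); env.gripper_open()
for n in("side","top"): cv2.imwrite(f"pics/{n}4.png",get_image(n))
a=cv2.imread("pics/side4.png")[100:250,205:305]; b=cv2.imread("pics/top4.png")[195:305,180:300]
cv2.imwrite("pics/c4.png",np.hstack([cv2.resize(a,(360,540),interpolation=cv2.INTER_CUBIC),cv2.copyMakeBorder(cv2.resize(b,(432,396),interpolation=cv2.INTER_CUBIC),0,144,0,0,0)]))
print(get_obs()["clock"])
E
```

```text
21.775
```

View pics/c4.png

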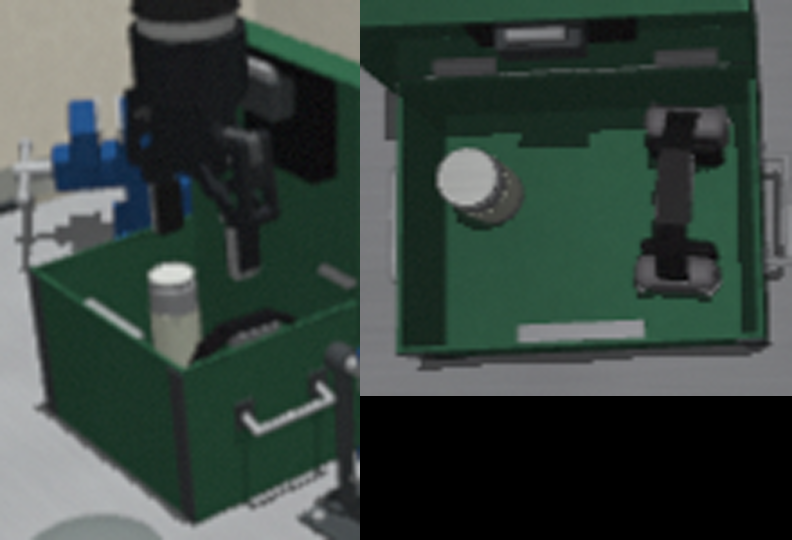

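In the combined crop the crown's top corners are at (658,145), (692,148), (652,232) and (686,236) in the top view, and cup centres at (686,135) and (678,277). In the side view the crown's middle is at about (250,328). The spray can is at the far +y end, well clear.

```bash
cat >> h.py <<'E'
def ray(n,px,z):
    M=P(n); q=np.linalg.inv(np.c_[M[:,0],M[:,1],M[:,3]+M[:,2]*z])@np.r_[px,1]; return (q/q[2])[:2]
E
python3 - <<'E'
from h import *
T=lambda x,y:A([(x-360+.5)/3.6-.5+180,(y+.5)/3.6-.5+195])
S=lambda x,y:A([(x+.5)/3.6-.5+205,(y+.5)/3.6-.5+100])
t=T(672,190)
print("crown",tri(S(250,328),t),ray("top",t,.156),ray("top",t,.150))
for c in((658,145),(692,148),(652,232),(686,236)): print(ray("top",T(*c),.152).round(4))
print("cups",ray("top",T(686,135),.06),ray("top",T(678,277),.06))
for z in(.138,.152,.156): X=np.r_[ray("top",t,z),z]; print(z,proj("side",X),(proj("side",X)-S(250,328))*3.6)
# lid top edge angle: far corners in side: not measured
E
python3 - <<'E'
import cv2
s=cv2.imread("pics/side4.png")[178:206,252:296]; cv2.imwrite("pics/c5.png",cv2.resize(s,None,fx=14,fy=14,interpolation=cv2.INTER_CUBIC))
E
```

```text
crown (array([0.49721941, 0.11771704, 0.14567012]), np.float64(0.20475003401657102), np.float64(0.1986426818269277)) [0.49551996 0.11717122] [0.49621456 0.11765954]
[0.5333 0.1286]
[0.5301 0.1008]
[0.4622 0.1341]
[0.4582 0.1065]
cups [0.5545064  0.11226519] [0.43139742 0.12061269]
0.138 [273.95075957 192.50265166] [-0.47726555  6.30954599]
0.152 [273.52795619 189.3709401 ] [-1.99935771 -4.96461564]
0.156 [273.40630866 188.46989482] [-2.43728883 -8.20837864]
```

View pics/c5.png

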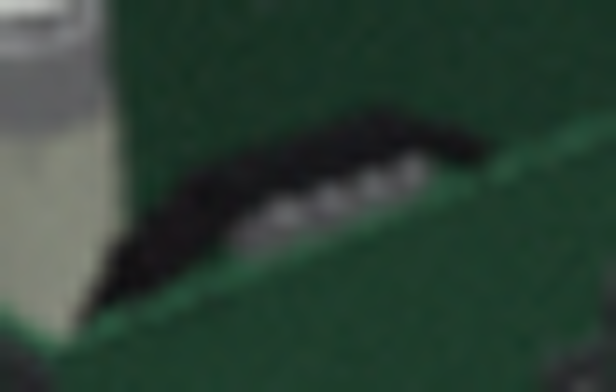

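The crop shows the band's near top edge running from (240,215) to (425,150), midpoint about (330,185). I'll triangulate that as a height check, then grasp and lift.

```bash
python3 - <<'E'
from h import *
T=lambda x,y:A([(x-360+.5)/3.6-.5+180,(y+.5)/3.6-.5+195])
print(tri(A([252+330/14-.46,178+185/14-.46]),T(689,192)))
c=A([.4955,.1172]); y=-.075; zg=.136
r=ori(0,y,-1); rr=ori(0,.065,-1)
for q,o in(([*c,zg],r),([*c,.40],r),([.475,.1172,.38],r),([.5176,-.185,.38],rr),([.5176,-.185,.174],rr)): print(np.round(env.inverse_kinematics(q,o),2))
env.goto([.45,.05,.38],r); env.goto([*c,.27],r)
hit=env.line_to([*c,zg],velocity=.1,stop_force=6); o=get_obs(); print(hit,o["position"],o["force"].round(1))
if not hit:
    env.gripper_close(50); env.wait(.2); o=get_obs(); print(o["width"],o["force"].round(1),o["finger_force"],o["position"])
    if o["width"]>.2:
        env.line_to([*c,zg+.03],velocity=.08); env.line_to([c[0]-.02,c[1],zg+.08],velocity=.12); env.line_to([c[0]-.02,c[1],.385],velocity=.2)
        env.wait(.2); o=get_obs(); print(o["width"],o["force"].round(1),o["clock"])
E
```

```text
(array([0.49371836, 0.10369413, 0.15283589]), np.float64(0.06817673971056189), np.float64(0.0658422840719018))
[ 0.1   0.01 -0.13  1.43  0.    0.18]
[0.1  0.13 0.54 1.98 0.   0.18]
[0.1  0.05 0.41 1.93 0.   0.18]
[-0.47  0.22  0.6   1.95  0.   -0.53]
[-0.47  0.11  0.05  1.51  0.   -0.53]
False [0.49615702 0.11726221 0.13692654] [-1.   0.3 -0. ]
0.3357531080633003 [0.2 1.9 2.1] 50.93458592891693 [0.49592236 0.11748168 0.13638328]
0.3357304976250856 [ 1.2 -0.5 -3.9] 28.2167
```

The muffs are held (width 28.5 mm, weight felt). Next: move over the rail, lower until contact, then take the last picture before letting go.

```bash
python3 - <<'E'
from h import *
b=A([.5176,-.185]); rr=ori(0,.065,-1)
env.goto([.49,-.03,.39],ori(0,0,-1)); env.goto([*b,.385],rr)
env.line_to([*b,.20],velocity=.15); env.wait(.2)
hit=env.line_to([*b,.170],velocity=.03,stop_force=4); o=get_obs(); print(hit,o["position"],o["force"].round(1),o["width"],o["clock"])
for n in("side","top"): cv2.imwrite(f"pics/{n}6.png",get_image(n))
a=cv2.imread("pics/side6.png")[90:285,195:375]; d=cv2.imread("pics/top6.png")[195:305,180:420]
a=cv2.resize(a,(400,433),interpolation=cv2.INTER_CUBIC); d=cv2.resize(d,(400,183),interpolation=cv2.INTER_CUBIC)
cv2.imwrite("pics/c6.png",np.hstack([a,np.vstack([d,np.zeros((250,400,3),np.uint8)])]))
E
```

```text
True [ 0.5174009  -0.18490499  0.17763144] [-0.6  0.1  5.4] 0.335123921651967 31.8417
```

View pics/c6.png

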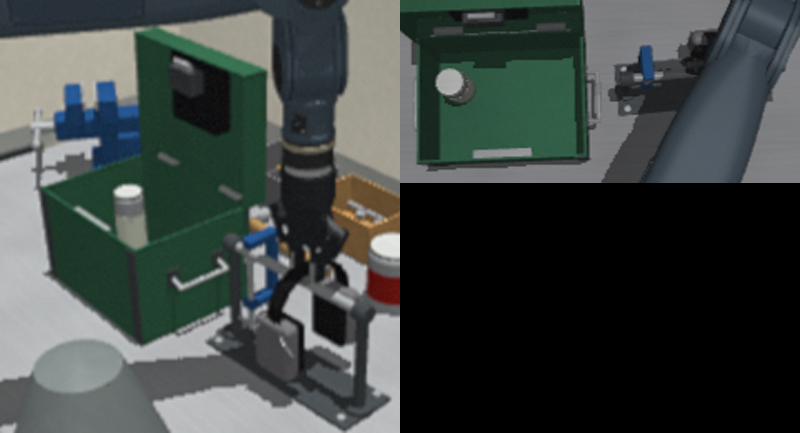

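The crown is on the bar at the expected height (TCP 0.1776), with one cup on each side: the front one at about (278,345) and the back one at (333,315). The can hasn't moved and the lid is upright. I'll release, retreat and check numerically that nothing moves.

```bash
python3 - <<'E'
from h import *
b=A([.5176,-.185])
env.gripper_open(); env.wait(.4)
print(env.line_to([*b,.32],velocity=.1,stop_force=8)); env.goto([.3,-.25,.42],ori(0,.065,-1)); env.wait(.5)
I=get_image("side"); env.wait(1.0); J=get_image("side")
S6=cv2.imread("pics/side6.png"); w=(slice(225,265),slice(300,360))
d=lambda a,b:float(np.abs(a[w].astype(int)-b[w]).mean())
print("cups before/after release",d(S6,I),"still",d(I,J), get_obs()["force"].round(1),get_obs()["clock"])
# cup shift before/after by template match; lid shift since upright
def m(a,b,r0,r1,c0,c1):
    t=cv2.matchTemplate(b[r0-8:r1+8,c0-8:c1+8],a[r0:r1,c0:c1],cv2.TM_CCOEFF_NORMED); _,v,_,l=cv2.minMaxLoc(t); return round(v,3),l[0]-8,l[1]-8
print("muffs",m(S6,I,215,262,308,355),"lid",m(S6,I,100,180,255,312),"can",m(S6,I,172,200,243,264))
cv2.imwrite("pics/side7.png",I)
E
```

```text
False
cups before/after release 13.12625 still 1.20875 [-0.  -0.1  0.5] 37.1
muffs (0.906, 0, 0) lid (0.699, 0, 0) can (1.0, 0, 0)
```

```bash
python3 -c "
from rig import env, get_image, calibration, get_obs
print(env.close_job())"
```

```text
the job is handed in; nothing more can be done
None
```

The job is handed in, with no verdict returned: the lid stands open about upright, and the ear defenders hang over the rail with one cup on each side of the bar; they stayed put after release, the can had not moved, and the arm was clear at 37 s.

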